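# Open the wet grinder's cover and swing the water pipe over its stone

## Robot

A 7-joint arm with a two-finger parallel gripper is mounted at the origin on the work surface. World frame = base frame: x ahead of the robot, y to its left, z up, the work surface at z = 0. Lengths are in m, angles in rad, forces in N, time in s.
With the tool pointing down it reaches from about 0.4 to 0.85 m from the base axis. Payload 10.4 kg.
Tool frame: the origin (TCP) lies at the very end of the fingers, on their centre line; the grasp point (between the pads) lies 19 mm behind it; z points along the fingers, y is the direction in which the jaws open and shut (so a half turn about z gives the same grasp; the last joint's range is limited). The gripper opens to 87 mm and grips with 3 to 60 N. Pads are 19 mm wide; open, the fingers measure 117 mm over their backs; the gripper's body (75 mm by 190 mm) begins 51 mm behind the grasp point.
Start: joints at [-1.224, 0.332, -0.065, 1.46, 0.022, 1.35, -0.088], TCP at [0.226, 0.583, 0.223] pointing down, gripper open.
Joint ranges: [-2.6, 2.6], [-0.5, 2.12], [-1.47, 1.34], [0.16, 2.42], [-1.27, 4.41], [0.06, 2.06], [-2.6, 2.6]. Speed limits (rad/s): [2.22, 2.22, 2.79, 2.79, 3.14, 3.14, 3.14].

## Interface

Orientations are given as a unit quaternion [x, y, z, w].
In Python, from bench import read_state, imaging, r gives the robot as it stands. The module is installed in compiled form; this text tells all that it offers.
- The arm moves only by the tool move_arm, never from a script. Its argument "series" is a list of rows, each a list of 4 numbers: the shift along the tool's x, y, z in m, then the turn about the tool's z in rad. In form: [[x, y, z, roll], ...]. A call has 1 to 20 rows; each row is the pose to reach, as a shift and turn from the pose commanded when the call began, along the tool's axes at that moment; what a row does not reach only later rows make up. A row lasts 1/10 s, in which the tool goes at most 50 mm and 8.59 degrees, less where a joint would pass 70% of its speed; a pose out of reach is approached as far as the arm can. A call with a gripper value outside its range is refused whole. "claw" is the gripper's target within -1 to 1 (fully open at 1, half-way at 0, shut at -1), set as the call begins (left out, the last holds). The fingers move at their own pace and stop on an object; "newtons" is the grip in N (left out, the last holds). Time passes only in rows, so rows that repeat a pose let the fingers close. It gives the time, the measured TCP pose, the force and the opening at its end, in the units of the state.
- read_state(): the state, without advancing time (a new reading comes with each control period).
- imaging.camera(name): name is "scene" or "top" or "wrist"; returns (picture, depth): 420x560x3 uint8, red, green, blue; 420x560 float32, m along the optical axis (not along the pixel's ray), 0 where there is no reading.
- imaging.get_calibration(name): a dict with "camera_matrix" (3x3 intrinsics, pixels), "k1" (the pictures are not rectified: a ray, as slopes to the right and down, at radius r is drawn at 1 + k1 r^2 times it, then the intrinsics apply), "R" (3x3) and "t" (3): a world point X has camera coordinates R X + t. Camera axes: x right, y down, z forward; pixel columns grow to the right and rows downward; lengths in m; the calibration is good to about 2 mm. A picture is of the moment at which its call begins: read the wrist's pose just before it. get_calibration takes no time and is no camera call; for the wrist camera it gives the pose at the moment of the call.
- r.close_job(): hands the job in, once; it reports no verdict.
The state is a dict: "time": time; "joint_positions": joint angles; "joint_vel": joint speeds; "joint_torque": joint torques, N m; "ee_pos": TCP position; "eef_rot": TCP orientation; "ft_force": force on the tool from outside, world axes, zero at the start; "torque": the same for the moment, N m; "width": finger opening in m.
Only numpy, scipy, OpenCV 4.12 (cv2) and the standard library are available. Lean on these libraries where they do the work, as an engineer would, in place of code of your own. Each camera call takes 0.05 s, during which the arm holds its last target.

## Task

Make the small wet grinder ready for sharpening: with a fingertip under the jutting lip, push its hinged steel cover up and over past upright, so that it stays lying back against its stop by its own weight, and let go of it. Then, with the side of a finger, push the swivelling water pipe round until its nozzle is over the hub in the middle of the stone. Grip nothing, neither the cover nor the pipe, and leave the loose things on the bench where they are.

Things in the scene. Friction and masses are not known exactly. Their poses are not given: they have to be found in the camera images.
- grinder: Wet grinder fixed to the bench: foot plate 226 x 200 x 14 mm, on it a square steel pan 184 x 184 mm, rim 72 mm above the bench, with a flat round stone in it. Origin: centre of the foot plate, at bench height. Its x points from the cover's lip to the hinge, z up. It stands side-on to the robot: its x points to the robot's left (world +y) give or take 0.3 rad, its y towards the robot.
- cover (a joint): Hinge of the cover, rad: 0 = shut flat on the pan, 1.95 = lying back on its stop. Its lip faces the robot's right; it opens upwards and over to the left. No spring, hardly any friction: below about 1.5 it falls shut, beyond about 1.6 it falls open by itself and stays. Weight about 0.45 kg; 2 to 3 N at the lip raises it.
- cover_hinge (a point): Middle of the cover's hinge line, 73 mm above the bench, 94 mm from the grinder's origin along its +x. Its frame turns with the cover: y is the hinge axis, -x runs along the cover to the lip.
- cover_lip (a point): Middle of the free edge of the cover's lip, on its underside, 212 mm from the hinge line, 73 mm above the bench when shut. The cover is a folded sheet 5 mm thick, 196 mm wide, its sides turned down 15 mm (ending 30 mm short of the lip's edge). The lip juts 26 mm beyond the pan's wall; the space under it is free down to the foot plate (14 mm high, starting 5 mm behind the lip's edge).
- spout (a joint): Swivel of the water pipe about its upright post, rad: 0 = pipe points along the grinder's -x (to the robot's right), negative = swung away from the robot, 1.571 = pointing along the grinder's +y (to the robot), nozzle exactly over the middle of the stone. Starts between -0.75 and -0.25, turns from -1.4 to 1.95, stays where it is left (friction: about 0.7 N at 85 mm from the post).
- spout_pivot (a point): On the pipe's swivel axis at the height of the pipe's centre line, 119 mm above the bench; the post (18 mm thick, brass collar 24 mm, up to 129 mm high) stands 118 mm from the grinder's origin along its -y, on the side away from the robot.
- spout_nozzle (a point): Mouth of the pipe's down-turned end, 118 mm from the swivel axis, 91 mm above the bench. The pipe is 12 mm thick, straight and level from the post, its centre line 119 mm high, and turns down only in its last 12 mm.
- stone_middle (a point): Centre of the stone's upper face, 60 mm above the bench, straight above the grinder's origin; the stone is 150 mm across, with a hub washer of 52 mm and a nut rising to 70 mm above the bench. Hidden while the cover is shut.
- knife: Loose bystander: kitchen knife lying flat, 295 mm long, 18 mm high, on the lip's side of the grinder. Origin 12 mm from the blade's heel on the handle side, on the bench; the blade points along +x.
- whetstone: Loose bystander: hand stone on a wooden holder, 210 x 75 x 39 mm, on the lip's side, beyond the knife. Origin under its centre, long side along x.
- oil_bottle: Loose bystander: white bottle 54 mm across, 145 mm high, behind the hinge. Origin under its centre.
- paste_tin: Loose bystander: flat tin 68 mm across, 42 mm high, behind the hinge. Origin under its centre.
- water_cup: Loose bystander: steel cup 76 mm across, 80 mm high, on the far side by the water post. Origin under its centre.
- pan_brush: Loose bystander: brush lying flat, left of bottle and tin. Origin on its underside.
- dresser: Loose bystander: small white dressing stone 95 x 30 x 24 mm, on the far side near the parked pipe. Origin under its centre, long side along x.

How it is judged:
By the outcome, as a careful person would: the job done as asked, in the order asked, and still so for the second after the job is handed in, with the robot touching nothing.
It also fails if it takes over 64 s, if anything falls off the work surface, if the arm or the gripper's body presses on something with over 40 N, if the wrist force passes 120 N, or if a joint passes its speed limit or range.

## Working session

There is one attempt and no reset: what is moved stays moved. The work goes in short steps, Python scripts to look and compute and a tool call to move; the robot and the scene stay as the last step left them, time stands still between calls to the robot, and variables do not carry over. Pictures are saved under pics/ and viewed, and the job is handed in when it is done.

Besides the shell and the picture viewer there is one more tool, called after "Request:" by a JSON object that holds its "op" and its "data", one argument or row to a line. move_arm: Moves the arm, as the interface text tells. Its arguments: {"type":"object","properties":{"series":{"type":"array","items":{"type":"array","items":{"type":"number"}}},"claw":{"type":"number"},"newtons":{"type":"number"}},"required":["series"]}

```bash
mkdir -p pics; python3 - <<'E'
from bench import read_state, imaging, r
import cv2,numpy as np
s=read_state()
for k,v in s.items(): print(k,np.round(v,4))
for n in ["scene","top","wrist"]:
    c=imaging.get_calibration(n); print(n,c)
    p,d=imaging.camera(n); cv2.imwrite(f"pics/{n}0.png",p[:,:,::-1]); np.savez(f"{n}0.npz",p=p,d=d,**c)
E
```

```text
time 0.0
joint_positions [-1.2236  0.3329 -0.0647  1.4609  0.0216  1.3499 -0.0885]
joint_vel [ 0.0021 -0.0022 -0.0004  0.0009 -0.0013  0.001   0.0001]
joint_torque [-0.00000e+00 -6.23256e+01  2.48000e-02 -3.89904e+01 -6.13000e-02
  3.99000e-02  2.00000e-04]
ee_pos [0.2258 0.5824 0.2217]
eef_rot [ 1.839e-01  9.830e-01 -7.000e-04 -1.000e-04]
ft_force [ 0.3102  0.4711 -0.5396]
torque [-0.0227 -0.0023  0.0064]
width 0.087
scene {'camera_matrix': array([[522.12711096,   0.        , 281.3249823 ],
       [  0.        , 522.12711096, 213.22150713],
       [  0.        ,   0.        ,   1.        ]]), 'k1': -0.1684674919396968, 'R': array([[-0.00636677,  0.99993283,  0.00968485],
       [ 0.81220926,  0.01082072, -0.58326583],
       [-0.58333145,  0.00415261, -0.8122236 ]]), 't': array([-0.01903029, -0.40327824,  1.91815252])}
top {'camera_matrix': array([[386.96385346,   0.        , 282.72992539],
       [  0.        , 386.96385346, 208.97860068],
       [  0.        ,   0.        ,   1.        ]]), 'k1': -0.0621978102396294, 'R': array([[-2.18659320e-02, -9.99760708e-01, -6.38474985e-04],
       [-9.96366051e-01,  2.18442624e-02, -8.23256933e-02],
       [ 8.23199405e-02, -1.16397322e-03, -9.96605274e-01]]), 't': array([0.02822781, 0.56723831, 1.07288737])}
wrist {'camera_matrix': array([[319.1600473 ,   0.        , 281.18386987],
       [  0.        , 319.1600473 , 211.31375816],
       [  0.        ,   0.        ,   1.        ]]), 'k1': 0.024231061156301314, 'R': array([[ 0.36117585,  0.93249691, -0.00123393],
       [ 0.90204582, -0.34904548,  0.25393028],
       [ 0.23635851, -0.09282654, -0.96722174]]), 't': array([-0.62388968, -0.03162754,  0.39033062])}
```

View pics/scene0.png

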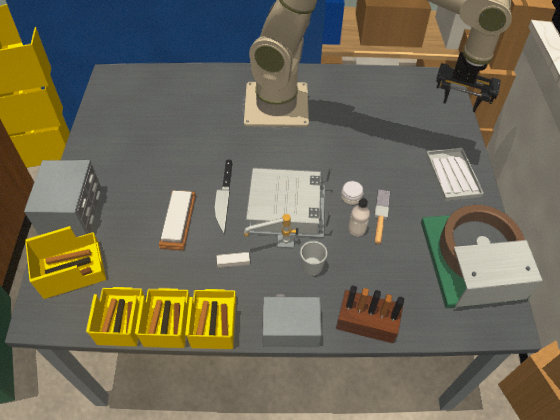

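View pics/top0.png

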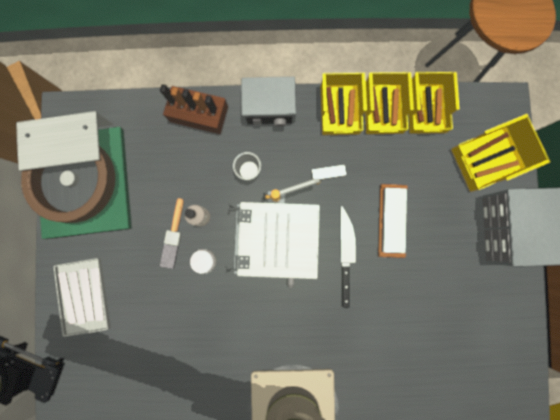

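View pics/wrist0.png

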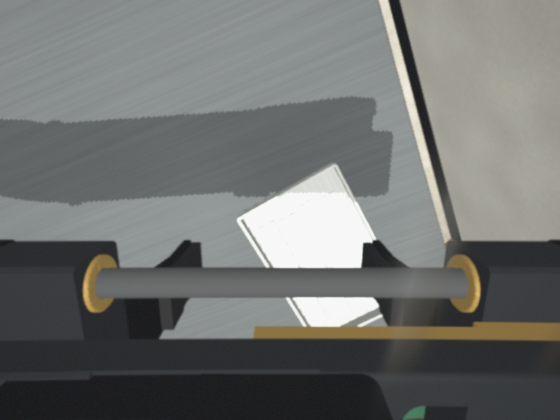

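Scene and top views: the grinder's white cover is at top (236–320, 203–278), the pipe runs from its orange pivot (274,195) to about (318,182), and the knife is at (347,255) and the whetstone at (394,220). Next I'll measure.

```bash
cat > h.py <<'E'
import cv2,numpy as np
def undist(uv,c):
    K=c["camera_matrix"];k1=float(c["k1"])
    return cv2.undistortPoints(np.array(uv,float).reshape(-1,1,2),K,np.array([k1,0,0,0,0.])).reshape(-1,2)
def plane(uv,c,z):
    n=undist(uv,c);R=c["R"];t=c["t"];C=-R.T@t
    d=np.c_[n,np.ones(len(n))]@R
    return C+d*((z-C[2])/d[:,2])[:,None]
def depthpt(uv,dep,c):
    n=undist(uv,c);R=c["R"];t=c["t"]
    z=np.array([dep[int(round(v)),int(round(u))] for u,v in uv])
    return (np.c_[n,np.ones(len(n))]*z[:,None]-t)@R
def proj(X,c):
    p=np.atleast_2d(X)@c["R"].T+c["t"]; s=p[:,:2]/p[:,2:]
    s=s*(1+float(c["k1"])*(s**2).sum(1))[:,None]
    K=c["camera_matrix"]; return s*[K[0,0],K[1,1]]+[K[0,2],K[1,2]]
E
python3 - <<'E'
from h import *
for n,(a,b,c_,d) in {"top":(220,370,150,310),"scene":(150,400,140,280)}.items():
    f=np.load(n+"0.npz"); im=f["p"][c_:d,a:b,::-1]
    k=5 if n=="top" else 3
    k=3.7 if n=="top" else 3.2
    cv2.imwrite(f"pics/{n}_z.png",cv2.resize(im,None,fx=k,fy=k,interpolation=cv2.INTER_CUBIC))
f=np.load("top0.npz")
p=f["p"].astype(int); m=((p.min(2)>170)&(np.ptp(p,axis=2)<40)).astype(np.uint8)
m[:195]=0;m[290:]=0;m[:,:225]=0;m[:,335:]=0
cs,_=cv2.findContours(m,cv2.RETR_EXTERNAL,cv2.CHAIN_APPROX_NONE)
c=max(cs,key=cv2.contourArea);print(cv2.boundingRect(c),cv2.contourArea(c))
P=plane(c.reshape(-1,2),f,0.078)[:,:2].astype(np.float32)
print(cv2.minAreaRect(P)); bx=cv2.boxPoints(cv2.minAreaRect(P)); print(bx)
print(depthpt([(280,240),(310,240),(250,240)],f["d"],f))
E
```

```text
(236, 200, 84, 79) 5541.5
((0.4847218990325928, 0.03270648419857025), (0.22024191915988922, 0.20735466480255127), 86.4888916015625)
[[ 0.37449515 -0.07085836]
 [ 0.5814606  -0.08355719]
 [ 0.59494865  0.13627133]
 [ 0.3879832   0.14897016]]
[[ 0.48012714  0.02497797  0.0792622 ]
 [ 0.47834934 -0.05521411  0.07860639]
 [ 0.48184314  0.10513093  0.0794858 ]]
```

View pics/top_z.png

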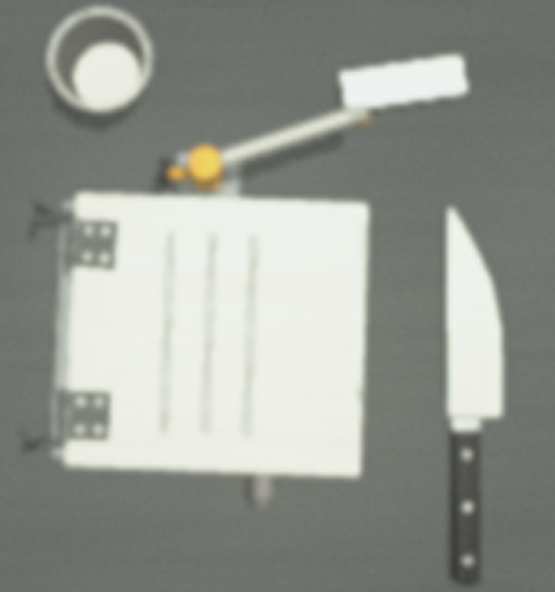

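View pics/scene_z.png

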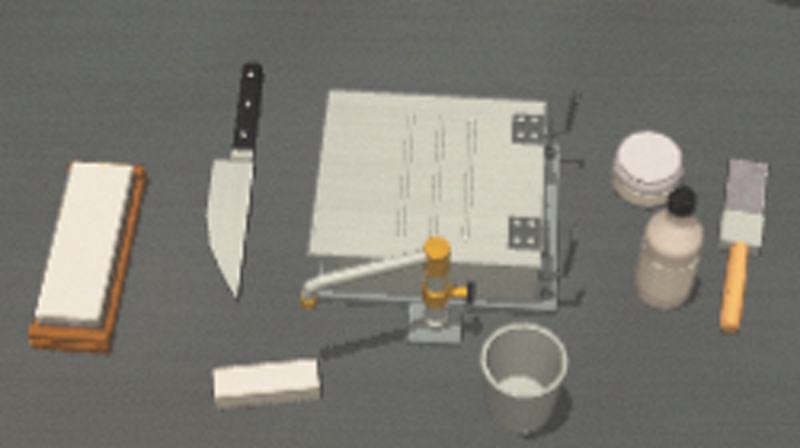

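```bash
python3 - <<'E'
from h import *
f=np.load("top0.npz")
z=lambda l:[(220+(x+.5)/3.7-.5,150+(y+.5)/3.7-.5) for x,y in l]
c=plane(z([(77,193),(368,203),(361,476),(65,466)]),f,.078)[:,:2];print("corners hf,lf,lr,hr\n",c.round(4))
lip=(c[1]+c[2])/2
ly=(c[1]-c[2]);ly/=np.linalg.norm(ly); print("lip mid",lip,"len",np.linalg.norm(c[1]-c[2]))
# grinder x: perpendicular; world
gy=-ly; gx=np.array([gy[1],-gy[0]]); 
e=(c[0]-c[1]);print("edge ang",np.degrees(np.arctan2(*(c[0]-c[1])[::-1])),np.degrees(np.arctan2(*(c[3]-c[2])[::-1])),"lip-perp",np.degrees(np.arctan2(gx[1],gx[0])), "lens",np.linalg.norm(c[0]-c[1]))
pv=plane(z([(205,165)]),f,.129)[:,:2];print("pivot",pv)
tip=plane(z([(362,117)]),f,.119)[:,:2];print("pipe end",tip)
print("knife",plane(z([(452,208),(503,415),(447,415),(452,580),(481,580),(447,215)]),f,.01).round(3))
print("dresser",plane(z([(340,72),(463,55),(467,93),(343,108)]),f,.024).round(3))
print("cup",plane(z([(48,60),(152,60),(100,8),(100,110)]),f,.08).round(3))
print("bottle/tin top", plane([(196,214)],f,.14),plane([(202,262)],f,.042),plane([(170,262)],f,.01))
g=np.load("scene0.npz")
zs=lambda l:[(150+(x+.5)/3.2-.5,140+(y+.5)/3.2-.5) for x,y in l]
c2=plane(zs([(545,102),(330,91),(309,253),(545,265)]),g,.078)[:,:2];print("scene corners (hr, lr, lf, hf)\n",c2.round(4))
print("pivot",plane(zs([(437,245)]),g,.129)[:,:2],"noz",plane(zs([(309,303)]),g,.091)[:,:2])
E
```

```text
corners hf,lf,lr,hr
 [[ 0.5851  0.1295]
 [ 0.5732 -0.0824]
 [ 0.3764 -0.0717]
 [ 0.3881  0.1409]]
lip mid [ 0.47476657 -0.07705496] len 0.19709908126704892
edge ang 86.76537484089236 86.84731750240445 lip-perp 86.89606717589326 lens 0.21221921945751385
pivot [[0.5974198 0.0348341]]
pipe end [[ 0.63021719 -0.07606667]]
knife [[ 0.574 -0.154  0.01 ]
 [ 0.414 -0.188  0.01 ]
 [ 0.415 -0.145  0.01 ]
 [ 0.289 -0.145  0.01 ]
 [ 0.289 -0.167  0.01 ]
 [ 0.569 -0.15   0.01 ]]
dresser [[ 0.68  -0.069  0.024]
 [ 0.692 -0.165  0.024]
 [ 0.662 -0.167  0.024]
 [ 0.652 -0.07   0.024]]
cup [[0.684 0.149 0.08 ]
 [0.682 0.073 0.08 ]
 [0.722 0.111 0.08 ]
 [0.646 0.112 0.08 ]]
bottle/tin top [[0.55013426 0.23614213 0.14      ]] [[0.42402449 0.24217976 0.042     ]] [[0.42404374 0.34083542 0.01      ]]
scene corners (hr, lr, lf, hf)
 [[ 0.3903  0.1415]
 [ 0.3793 -0.0688]
 [ 0.5733 -0.0804]
 [ 0.5838  0.1342]]
pivot [[0.5990353  0.03532003]] noz [[ 0.63632384 -0.07692998]]
```

```bash
python3 - <<'E'
from h import *
f=np.load("scene0.npz"); cv2.imwrite("pics/grip.png",cv2.resize(f["p"][0:130,420:530,::-1],None,fx=4.5,fy=4.5,interpolation=cv2.INTER_CUBIC))
f=np.load("wrist0.npz"); im=f["p"][220:420,:,::-1]; im=cv2.convertScaleAbs(im,alpha=2.5,beta=30)
cv2.imwrite("pics/wr.png",cv2.resize(im,None,fx=1.42,fy=1.42))
E
```

```text
(no output)
```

View pics/grip.png

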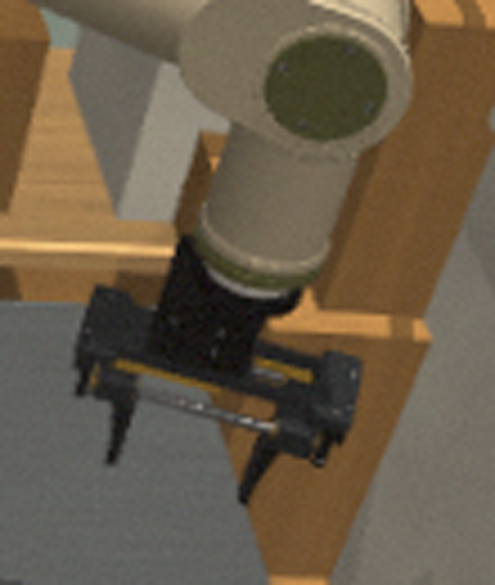

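View pics/wr.png

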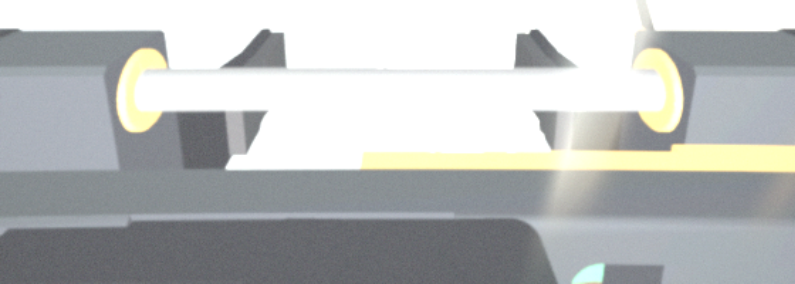

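```bash
python3 - <<'E'
from h import *
f=np.load("scene0.npz")
T=np.array([.2258,.5824,.2217]); xa=np.array([-.932,.362,0]);ya=np.array([.362,.932,0])
def tp(l,off=0):
    uv=[(420+(x+.5)/4.5-.5,(y+.5)/4.5-.5) for x,y in l]
    n=undist(uv,f);R=f["R"];C=-R.T@f["t"];d=np.c_[n,np.ones(len(n))]@R
    P=C+d*(((T+off*xa-C)@xa)/(d@xa))[:,None]
    return np.c_[(P-T)@ya,-(P-T)[:,2]]*1000
for name,l in dict(Louter=[(110,400),(108,430),(106,462)],Linner=[(138,400),(128,430),(118,465)],Router=[(300,460),(285,460),(268,480),(250,503)],Rinner=[(270,440),(255,460),(246,475),(238,500)],carr=[(85,370),(80,395),(320,465),(345,430)],body=[(95,290),(355,360)]).items(): print(name,tp(l).round(0).tolist())
# depth crop of gripper region
d=f["d"]
C=[]
vv,uu=np.mgrid[80:116,436:500]
uv=np.c_[uu.ravel(),vv.ravel()]
P=depthpt(uv,d,f); L=np.c_[(P-T)@xa,(P-T)@ya,-(P-T)[:,2]]*1000
ok=(abs(L[:,0])<60)&(abs(L[:,1])<110)&(L[:,2]>-110)&(L[:,2]<10)
L=L[ok]; L=L[np.argsort(L[:,2])]
for z0 in range(-110,10,10):
    q=L[(L[:,2]>=z0)&(L[:,2]<z0+10)]
    for s,n in((q[q[:,1]<0],"-"),(q[q[:,1]>0],"+")):
        if len(s):print(z0,n,len(s),"x",s[:,0].min().round(),s[:,0].max().round(),"y",s[:,1].min().round(),s[:,1].max().round())
E
```

```text
Louter [[-61.0, -47.0], [-56.0, -21.0], [-51.0, 7.0]]
Linner [[-43.0, -54.0], [-43.0, -26.0], [-42.0, 7.0]]
Router [[75.0, -43.0], [66.0, -39.0], [60.0, -18.0], [54.0, 6.0]]
Rinner [[51.0, -52.0], [47.0, -32.0], [45.0, -17.0], [46.0, 7.0]]
carr [[-84.0, -66.0], [-82.0, -44.0], [90.0, -44.0], [96.0, -78.0]]
body [[-93.0, -133.0], [85.0, -136.0]]
-110 - 56 x -43.0 -17.0 y -90.0 -0.0
-110 + 112 x -41.0 33.0 y 0.0 94.0
-100 - 74 x -43.0 -18.0 y -93.0 -1.0
-100 + 109 x -44.0 26.0 y 2.0 91.0
-90 - 69 x -43.0 -19.0 y -85.0 -1.0
-90 + 92 x -42.0 34.0 y 0.0 85.0
-80 - 20 x -40.0 -27.0 y -85.0 -23.0
-80 + 32 x -41.0 11.0 y 33.0 88.0
-60 - 5 x -12.0 6.0 y -57.0 -44.0
-60 + 5 x -15.0 3.0 y 46.0 54.0
-50 - 15 x -17.0 1.0 y -56.0 -45.0
-50 + 20 x -17.0 12.0 y 44.0 58.0
-40 - 11 x -19.0 -3.0 y -58.0 -45.0
-40 + 14 x -16.0 12.0 y 43.0 58.0
-30 - 8 x -16.0 -6.0 y -55.0 -45.0
-30 + 9 x -13.0 12.0 y 42.0 52.0
-20 - 5 x -14.0 -7.0 y -50.0 -45.0
-20 + 7 x -13.0 2.0 y 43.0 50.0
-10 - 5 x -12.0 -6.0 y -51.0 -46.0
-10 + 8 x -14.0 13.0 y 42.0 52.0
0 - 2 x -9.0 -8.0 y -48.0 -45.0
0 + 1 x -8.0 -8.0 y 47.0 47.0
```

The finger faces are vertical and have no hook, so I'll start with the closed fingertips against and under the lip's edge. First I go over to the lip's side.

Request:
{"op": "move_arm", "data": {
  "series": [
    [-0.347,-0.275,0,0.6],
    [-0.347,-0.275,0,0.6],
    [-0.347,-0.275,0,0.6],
    [-0.347,-0.275,0,0.6],
    [-0.347,-0.275,0,0.6],
    [-0.347,-0.275,0,0.6],
    [-0.347,-0.275,0,0.6],
    [-0.347,-0.275,0,0.6],
    [-0.347,-0.275,0,0.6],
    [-0.482,-0.566,0,1.253],
    [-0.482,-0.566,0,1.253],
    [-0.482,-0.566,0,1.253],
    [-0.482,-0.566,0,1.253],
    [-0.482,-0.566,0,1.253],
    [-0.482,-0.566,0,1.253],
    [-0.482,-0.566,0,1.253],
    [-0.482,-0.566,0,1.253],
    [-0.482,-0.566,0,1.253],
    [-0.482,-0.566,0,1.253],
    [-0.482,-0.566,0,1.253]
  ],
  "claw": -1,
  "newtons": 20
}}

```text
time: 2.15
ee_pos: [0.4708, -0.1179, 0.2224]
eef_rot: [0.724, 0.689, 0.0, -0.0]
ft_force: [0.6, -0.2, 0.3]
width: 0.0003
```

```bash
python3 - <<'E'
from bench import read_state, imaging
from h import *
print(np.round(read_state()["joint_positions"],3))
for n in ["scene","wrist"]:
    c=imaging.get_calibration(n); p,d=imaging.camera(n); np.savez(n+"1.npz",p=p,d=d,**c)
    if n=="scene": p=cv2.resize(p[60:280,150:400],None,fx=2.6,fy=2.6,interpolation=cv2.INTER_CUBIC)
    cv2.imwrite(f"pics/{n}1.png",p[:,:,::-1])
E
```

```text
[-0.486 -0.004  0.645  1.847  0.002  1.297  0.109]
```

View pics/scene1.png

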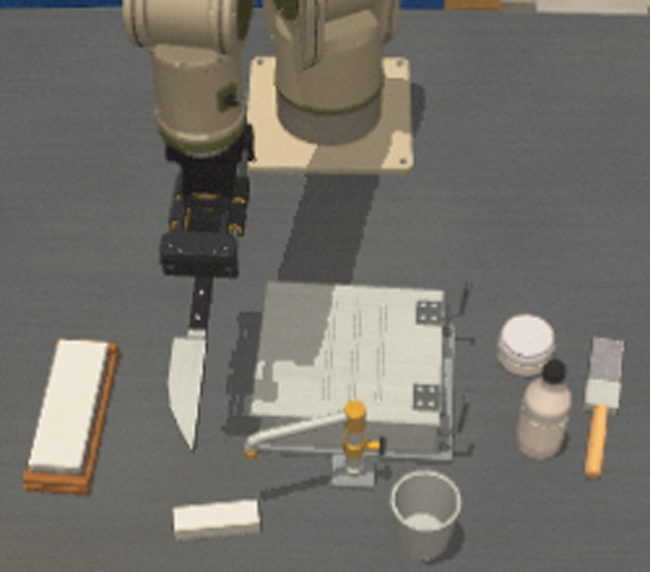

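View pics/wrist1.png

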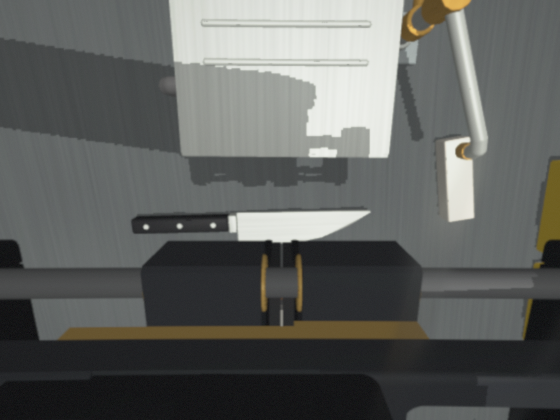

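Both views show the knife clear of the finger's path: at wrist its row is ~220, against ~157 for the lip edge. Now lowering to under lip height and closing in.

Request:
{"op": "move_arm", "data": {
  "series": [
    [0.01,0.004,0.05,0],
    [0.01,0.004,0.1,0],
    [0.01,0.004,0.14,0],
    [0.01,0.004,0.162,0],
    [0.01,0.004,0.162,0],
    [0.02,0.004,0.162,0],
    [0.026,0.004,0.162,0],
    [0.026,0.004,0.162,0]
  ]
}}

```text
time: 3.05
ee_pos: [0.4774, -0.0918, 0.0619]
eef_rot: [0.725, 0.689, 0.001, 0.001]
ft_force: [0.2, 0.3, -0.1]
width: 0.0008
```

Request:
{"op": "move_arm", "data": {
  "series": [
    [0.002,0,0,0],
    [0.004,0,0,0],
    [0.006,0,0,0],
    [0.007,0,0,0],
    [0.007,0,0,0]
  ]
}}

```text
time: 3.55
ee_pos: [0.4765, -0.0869, 0.0606]
eef_rot: [0.725, 0.688, -0.0, 0.0]
ft_force: [-0.8, -2.5, 1.3]
width: 0.0001
```

Request:
{"op": "move_arm", "data": {
  "series": [
    [0.003,0,0,0],
    [0.005,0,0,0],
    [0.005,0,0,0]
  ]
}}

```text
time: 3.85
ee_pos: [0.4765, -0.086, 0.0607]
eef_rot: [0.726, 0.687, -0.002, 0.002]
ft_force: [-0.8, -18.6, 1.2]
width: 0.0005
```

Request:
{"op": "move_arm", "data": {
  "series": [
    [0.005,0,-0.003,0],
    [0.005,0,-0.006,0],
    [0.005,0,-0.01,0],
    [0.006,0,-0.014,0],
    [0.006,0,-0.014,0]
  ]
}}

```text
time: 4.35
ee_pos: [0.4765, -0.0846, 0.0751]
eef_rot: [0.728, 0.686, -0.003, 0.004]
ft_force: [-1.3, -35.5, -0.8]
width: 0.0006
```

```bash
python3 - <<'E'
from bench import read_state, imaging
from h import *
for n in ["scene","wrist"]:
    c=imaging.get_calibration(n); p,d=imaging.camera(n); np.savez(n+"2.npz",p=p,d=d,**c)
    if n=="scene": p=cv2.resize(p[60:280,150:400],None,fx=2.6,fy=2.6,interpolation=cv2.INTER_CUBIC)
    cv2.imwrite(f"pics/{n}2.png",p[:,:,::-1])
E
```

```text
(no output)
```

View pics/wrist2.png

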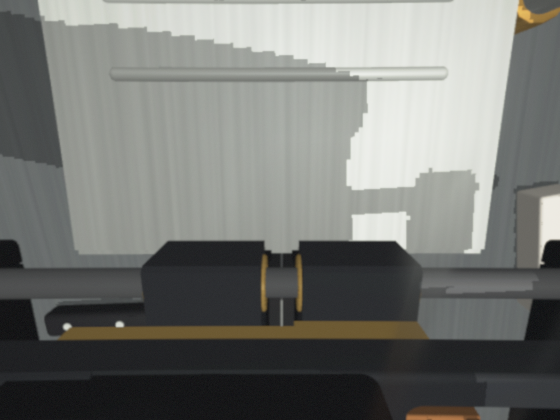

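View pics/scene2.png

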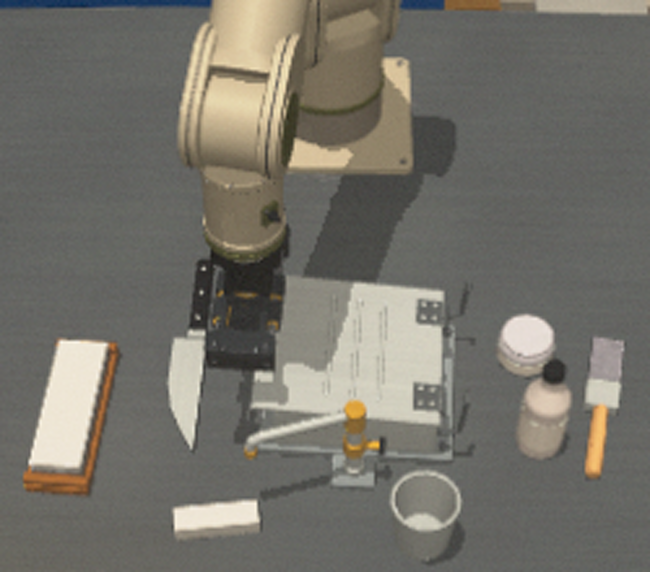

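```bash
python3 - <<'E'
from h import *
f=np.load("scene2.npz")
# cover pixels at corner far lip side ; crop zoom (x/2.6+150, y/2.6+60)
for q in [(262,395),(290,400),(320,370),(380,330),(420,350)]:
    print(depthpt([(150+q[0]/2.6,60+q[1]/2.6)],f["d"],f).round(4))
w=np.load("wrist2.npz")
print(depthpt([(100,240),(460,240),(200,200),(200,100),(450,150)],w["d"],w).round(4))
E
```

```text
[[ 0.5579 -0.0672  0.0907]]
[[ 0.5654 -0.0356  0.0922]]
[[ 0.5182 -0.0029  0.0856]]
[[0.4596 0.066  0.0863]]
[[0.4864 0.1121 0.0838]]
[[ 0.3916 -0.063   0.0928]
 [ 0.5629 -0.0732  0.093 ]
 [ 0.441  -0.0466  0.0914]
 [ 0.446  -0.0025  0.0883]
 [ 0.5563 -0.0306  0.0901]]
```

Depth shows the lip has risen about 14 mm with the finger and the contact holds. Following its arc.

Request:
{"op": "move_arm", "data": {
  "series": [
    [0,0,-0.005,0],
    [0,0,-0.011,0],
    [0.001,0,-0.018,0],
    [0.002,0,-0.028,0],
    [0.004,0,-0.038,0],
    [0.006,0,-0.048,0],
    [0.009,0,-0.058,0],
    [0.012,0,-0.068,0],
    [0.016,0,-0.078,0],
    [0.016,0,-0.078,0]
  ]
}}

```text
time: 5.45
ee_pos: [0.4779, -0.0636, 0.154]
eef_rot: [0.726, 0.687, -0.001, 0.002]
ft_force: [-2.6, -17.6, 6.4]
width: 0.0005
```

```bash
python3 - <<'E'
from bench import read_state, imaging
from h import *
for n in ["scene"]:
    c=imaging.get_calibration(n); p,d=imaging.camera(n); np.savez(n+"3.npz",p=p,d=d,**c)
    if n=="scene": p=cv2.resize(p[60:280,150:400],None,fx=2.6,fy=2.6,interpolation=cv2.INTER_CUBIC)
    cv2.imwrite(f"pics/{n}3.png",p[:,:,::-1])
E
```

```text
(no output)
```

View pics/scene3.png

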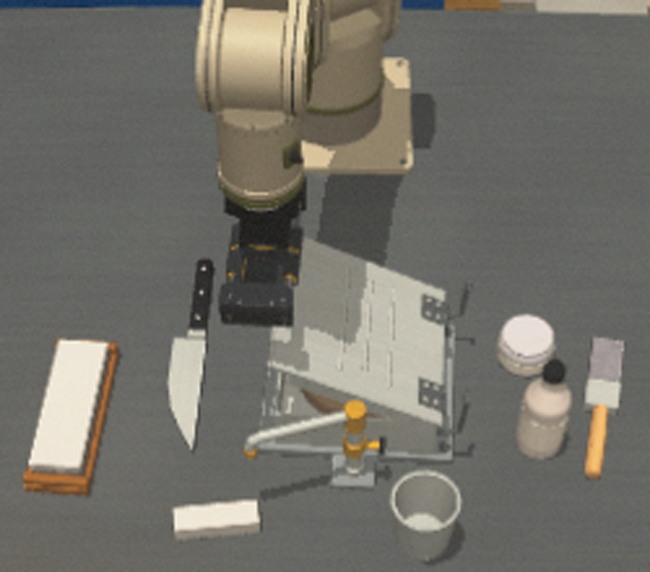

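The cover is now open about 0.45 rad and following the finger. Continuing along the arc.

Request:
{"op": "move_arm", "data": {
  "series": [
    [0.006,0,-0.01,0],
    [0.013,0,-0.021,0],
    [0.022,0,-0.033,0],
    [0.032,0,-0.045,0],
    [0.044,0,-0.056,0],
    [0.055,0,-0.066,0],
    [0.068,0,-0.075,0],
    [0.081,0,-0.083,0],
    [0.095,0,-0.09,0],
    [0.109,0,-0.096,0],
    [0.109,0,-0.096,0]
  ]
}}

```text
time: 6.6
ee_pos: [0.4836, 0.0517, 0.2489]
eef_rot: [0.724, 0.69, 0.0, -0.0]
ft_force: [1.1, -1.5, 1.0]
width: 0.0004
```

```bash
python3 - <<'E'
from bench import read_state, imaging
from h import *
for n in ["scene"]:
    c=imaging.get_calibration(n); p,d=imaging.camera(n); np.savez(n+"4.npz",p=p,d=d,**c)
    if n=="scene": p=cv2.resize(p[60:280,150:400],None,fx=2.6,fy=2.6,interpolation=cv2.INTER_CUBIC)
    cv2.imwrite(f"pics/{n}4.png",p[:,:,::-1])
E
```

```text
(no output)
```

View pics/scene4.png

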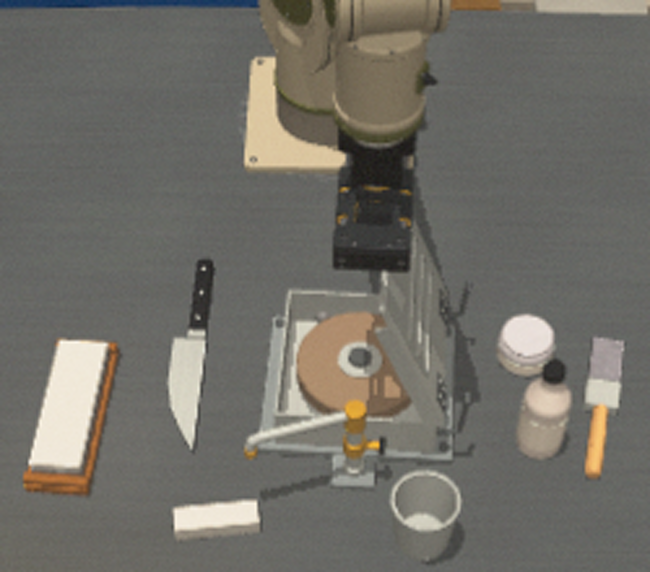

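Request:
{"op": "move_arm", "data": {
  "series": [
    [0.012,0,0,0],
    [0.024,0,0,0],
    [0.036,0,0,0],
    [0.048,0,0,0],
    [0.06,0,0,0],
    [0.07,0,0,0],
    [0.078,0,0,0],
    [0.086,0,0,0],
    [0.094,0,0,0],
    [0.1,0,0,0],
    [0.106,0,0,0],
    [0.106,0,0,0]
  ]
}}

```text
time: 7.85
ee_pos: [0.4889, 0.1561, 0.2485]
eef_rot: [0.725, 0.689, 0.0, -0.0]
ft_force: [0.6, 0.9, 0.1]
width: 0.0006
```

```bash
python3 - <<'E'
from bench import read_state, imaging
from h import *
for n in ["scene","top"]:
    c=imaging.get_calibration(n); p,d=imaging.camera(n); np.savez(n+"5.npz",p=p,d=d,**c)
    if n=="scene": p=cv2.resize(p[60:280,150:400],None,fx=2.6,fy=2.6,interpolation=cv2.INTER_CUBIC)
    else: p=cv2.resize(p[130:330,150:400],None,fx=2.6,fy=2.6,interpolation=cv2.INTER_CUBIC)
    cv2.imwrite(f"pics/{n}5.png",p[:,:,::-1])
E
```

```text
(no output)
```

View pics/scene5.png

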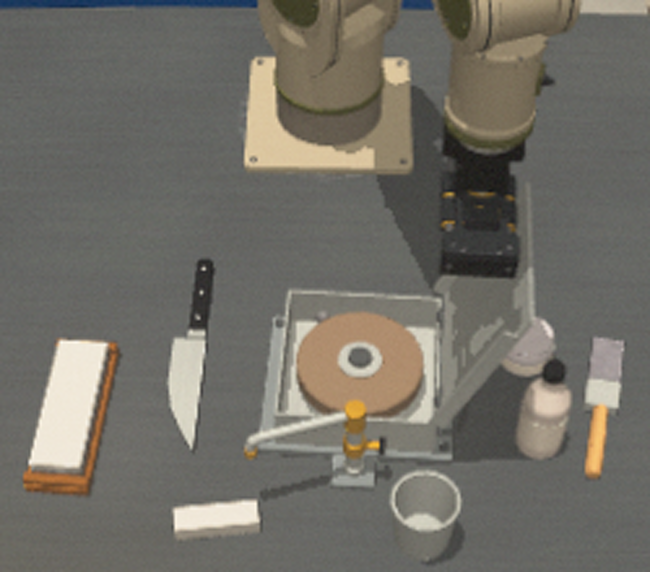

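View pics/top5.png

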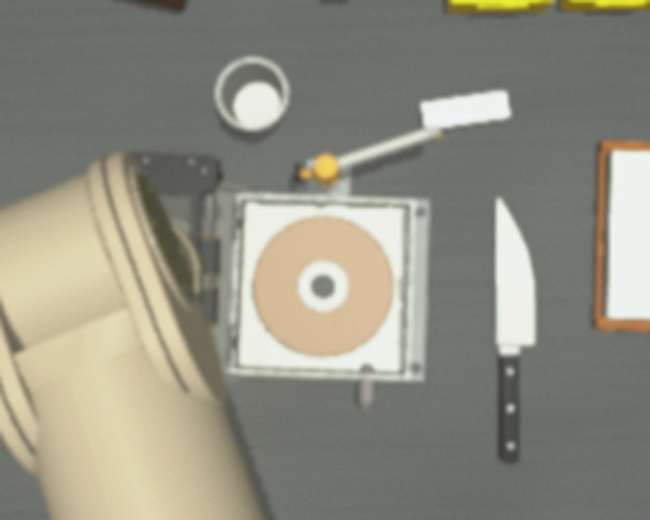

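The cover lies back beyond upright and the fingertip carries no load. In the top crop the stone hub is visible at (322,286) and the pipe at (340–440, 165–132). Planning the pipe push.

```bash
python3 - <<'E'
from bench import read_state
from h import *
f=np.load("top5.npz")
z=lambda l:[(150+(x+.5)/2.6-.5,130+(y+.5)/2.6-.5) for x,y in l]
print("hub",plane(z([(322,286)]),f,.068),"stone",plane(z([(322,286)]),f,.06),"pivot",plane(z([(326,168)]),f,.129))
a=plane(z([(350,161),(425,138)]),f,.125);print("pipe",a)
dd=a[1]-a[0];dd=dd[:2]/np.linalg.norm(dd[:2])
g=np.radians(86.85);gx=np.array([np.cos(g),np.sin(g)]);gy=np.array([-gx[1],gx[0]])
O=np.array([.4815,.0415]);pv=O-.118*gy;print("O",O,"pv",pv,"ang",np.arctan2(dd@gy,-dd@gx))
s=read_state();T=np.array(s["ee_pos"]);q=s["eef_rot"]
from scipy.spatial.transform import Rotation as Ro
M=Ro.from_quat(q).as_matrix()
def out(xy,zz): return (M.T@(np.r_[xy,zz]-T)).round(4)
for ang in np.r_[-.36,np.arange(-.2,1.5,.15),1.45,1.5,1.571]:
    d=-np.cos(ang)*gx+np.sin(ang)*gy; n=-(np.sin(ang)*gx+np.cos(ang)*gy)
    n3=lambda k:abs(n@M[:2,k])
    sup=.006+.0095*n3(0)+.010*n3(1)
    c=pv+.08*d+n*sup
    if ang==-.36: print("start",out(c+n*.02,.10),c+n*.02)
    print(round(ang,2),out(c,.10),c.round(3))
print(s["joint_positions"],M.round(3))
E
```

```text
hub [[0.48136377 0.04249409 0.068     ]] stone [[0.48139347 0.04268811 0.06      ]] pivot [[0.59721626 0.03474476 0.129     ]]
pipe [[ 0.6041684   0.0108701   0.125     ]
 [ 0.62558672 -0.06421223  0.125     ]]
O [0.4815 0.0415] pv [0.59932171 0.03501588] ang -0.3328616730319377
start [-0.1756  0.1806  0.1485] [ 0.66025092 -0.02967219]
-0.36 [-0.1826  0.1618  0.1485] [ 0.641 -0.036]
-0.2 [-0.1891  0.1494  0.1485] [ 0.628 -0.042]
-0.05 [-0.1933  0.1366  0.1485] [ 0.615 -0.045]
0.1 [-0.1954  0.125   0.1485] [ 0.604 -0.047]
0.25 [-0.1961  0.1138  0.1485] [ 0.593 -0.047]
0.4 [-0.1951  0.1024  0.1485] [ 0.581 -0.045]
0.55 [-0.1925  0.0909  0.1485] [ 0.57  -0.042]
0.7 [-0.188   0.0797  0.1485] [ 0.559 -0.037]
0.85 [-0.1816  0.0691  0.1485] [ 0.549 -0.03 ]
1.0 [-0.1735  0.0594  0.1485] [ 0.539 -0.021]
1.15 [-0.1637  0.0509  0.1485] [ 0.531 -0.011]
1.3 [-0.1525  0.0439  0.1485] [0.525 0.   ]
1.45 [-0.14    0.0389  0.1485] [0.521 0.013]
1.45 [-0.14    0.0389  0.1485] [0.521 0.013]
1.5 [-0.1357  0.0376  0.1485] [0.52  0.018]
1.57 [-0.1294  0.0363  0.1485] [0.519 0.024]
[-0.78564368  0.06027012  0.40963795  1.73390891 -0.02446156  1.35252203
 -0.42345278] [[ 0.052  0.999 -0.   ]
 [ 0.999 -0.052 -0.   ]
 [-0.    -0.    -1.   ]]
```

Everything agrees to 1–2 mm. Next I back off the cover, go beyond the pipe, and lower.

Request:
{"op": "move_arm", "data": {
  "series": [
    [-0.03,0,0,0],
    [-0.065,0,0,0],
    [-0.1,0.03,0,0],
    [-0.13,0.07,0,0],
    [-0.15,0.115,0,0],
    [-0.165,0.155,0,0],
    [-0.176,0.182,0,0],
    [-0.176,0.182,0.03,0],
    [-0.176,0.182,0.07,0],
    [-0.176,0.182,0.11,0],
    [-0.176,0.182,0.135,0],
    [-0.176,0.182,0.147,0],
    [-0.176,0.182,0.147,0]
  ]
}}

```text
time: 9.25
ee_pos: [0.6608, -0.0302, 0.1003]
eef_rot: [0.725, 0.688, -0.001, -0.001]
ft_force: [-0.1, 0.3, -0.1]
width: 0.0004
```

```bash
python3 - <<'E'
from bench import read_state, imaging
from h import *
for n in ["scene"]:
    c=imaging.get_calibration(n); p,d=imaging.camera(n); np.savez(n+"6.npz",p=p,d=d,**c)
    p=cv2.resize(p[60:280,150:400],None,fx=2.6,fy=2.6,interpolation=cv2.INTER_CUBIC)
    cv2.imwrite(f"pics/{n}6.png",p[:,:,::-1])
E
```

```text
(no output)
```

View pics/scene6.png

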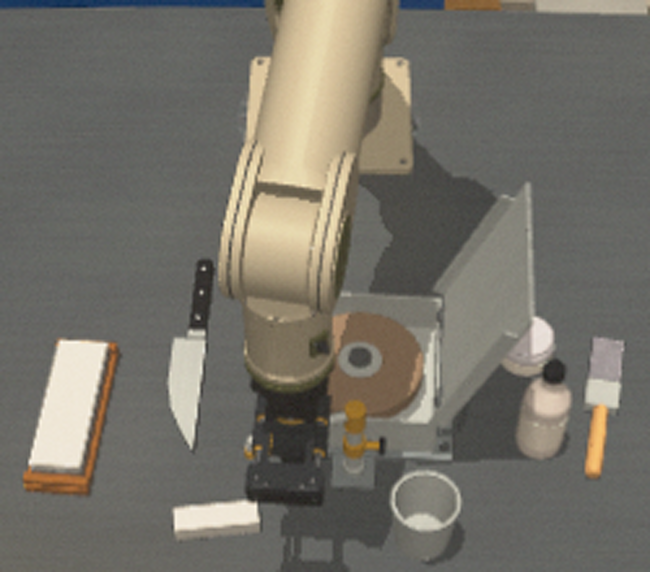

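Request:
{"op": "move_arm", "data": {
  "series": [
    [-0.004,-0.01,0,0],
    [-0.007,-0.018,0,0],
    [-0.01,-0.025,0,0],
    [-0.014,-0.031,0,0],
    [-0.016,-0.038,0,0],
    [-0.018,-0.044,0,0],
    [-0.019,-0.05,0,0],
    [-0.02,-0.056,0,0],
    [-0.021,-0.067,0,0],
    [-0.02,-0.078,0,0],
    [-0.017,-0.09,0,0],
    [-0.013,-0.101,0,0],
    [-0.006,-0.112,0,0],
    [0.002,-0.121,0,0],
    [0.012,-0.13,0,0],
    [0.018,-0.134,0,0],
    [0.023,-0.137,0,0],
    [0.029,-0.14,0,0],
    [0.035,-0.142,0,0],
    [0.035,-0.142,0,0]
  ]
}}

```text
time: 11.3
ee_pos: [0.5215, 0.0134, 0.1014]
eef_rot: [0.725, 0.689, -0.0, -0.0]
ft_force: [-0.2, 0.8, 0.0]
width: 0.0008
```

```bash
python3 - <<'E'
from bench import read_state, imaging
from h import *
for n in ["scene","top"]:
    c=imaging.get_calibration(n); p,d=imaging.camera(n); np.savez(n+"7.npz",p=p,d=d,**c)
    p=cv2.resize(p[60:280,150:400] if n=="scene" else p[130:330,150:400],None,fx=2.6,fy=2.6,interpolation=cv2.INTER_CUBIC)
    cv2.imwrite(f"pics/{n}7.png",p[:,:,::-1])
E
```

```text
(no output)
```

View pics/scene7.png

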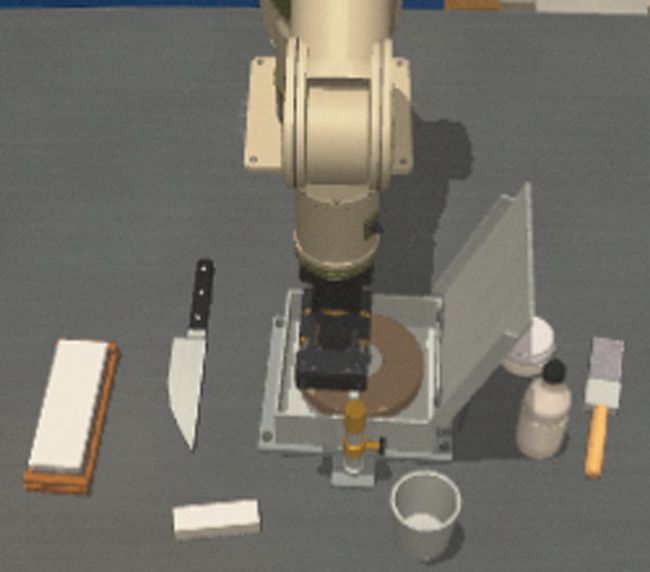

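View pics/top7.png

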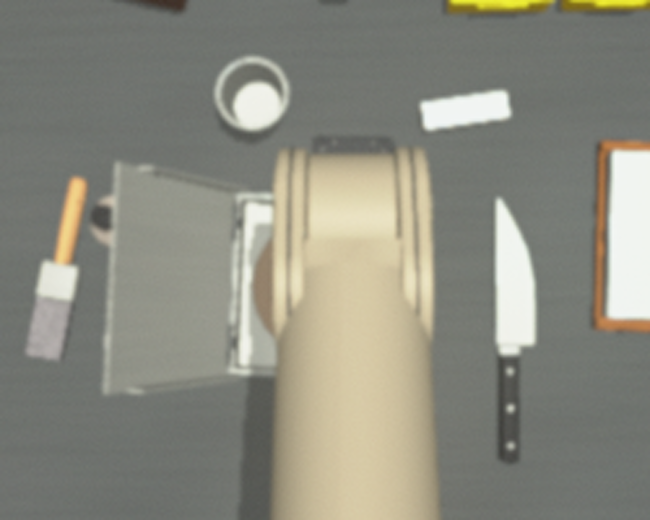

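The pipe is following (scene: pipe hidden behind the collar at 355,400). Final nudge of about 11 mm, then back off and look.

Request:
{"op": "move_arm", "data": {
  "series": [
    [0.003,-0.001,0,0],
    [0.006,-0.001,0,0],
    [0.008,-0.002,0,0],
    [0.01,-0.002,0,0],
    [0.011,-0.002,0,0],
    [0.011,-0.002,0,0],
    [0.0,-0.002,0,0],
    [-0.02,-0.002,0,0],
    [-0.045,-0.002,0,0],
    [-0.07,-0.002,-0.02,0],
    [-0.1,-0.002,-0.06,0],
    [-0.14,-0.04,-0.1,0],
    [-0.18,-0.07,-0.13,0],
    [-0.22,-0.08,-0.13,0],
    [-0.26,-0.08,-0.13,0],
    [-0.26,-0.08,-0.13,0]
  ]
}}

```text
time: 13.0
ee_pos: [0.4257, -0.2501, 0.2328]
eef_rot: [0.728, 0.685, 0.001, 0.001]
ft_force: [-0.8, -0.0, -0.0]
width: 0.0001
```

```bash
python3 - <<'E'
from bench import read_state, imaging
from h import *
for n in ["scene","top"]:
    c=imaging.get_calibration(n); p,d=imaging.camera(n); np.savez(n+"8.npz",p=p,d=d,**c)
    p=cv2.resize(p[60:280,150:400] if n=="scene" else p[170:290,190:340],None,fx=2.6 if n=="scene" else 4.4,fy=2.6 if n=="scene" else 4.4,interpolation=cv2.INTER_CUBIC)
    cv2.imwrite(f"pics/{n}8.png",p[:,:,::-1])
E
```

```text
(no output)
```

View pics/scene8.png

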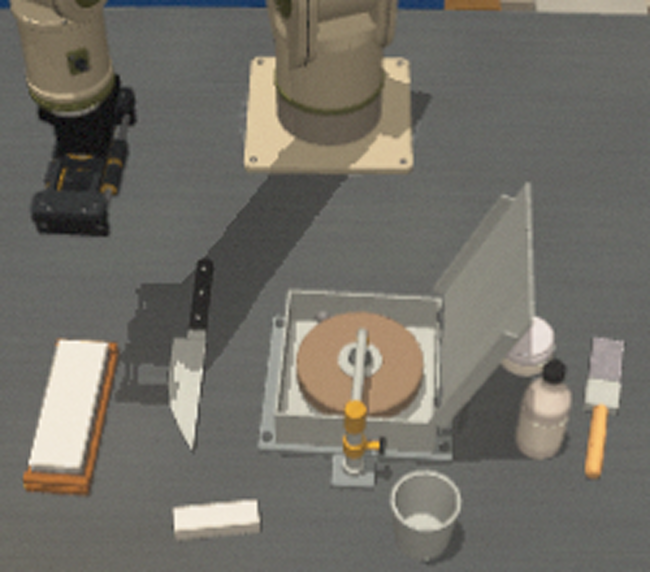

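View pics/top8.png

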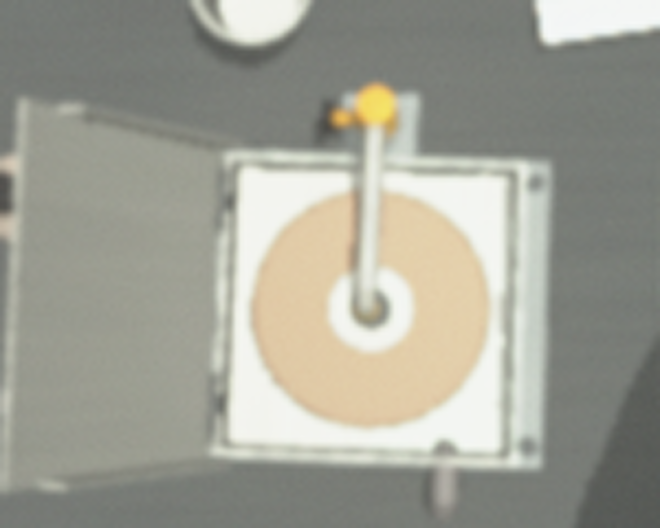

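```bash
python3 - <<'E'
from h import *
f=np.load("top8.npz")
z=lambda l:[(190+(x+.5)/4.4-.5,170+(y+.5)/4.4-.5) for x,y in l]
a=plane(z([(373,140),(365,295)]),f,.125)[:,:2];print(a)
dd=a[1]-a[0];g=np.radians(86.85);gx=np.array([np.cos(g),np.sin(g)]);gy=np.array([-gx[1],gx[0]])
print("angle",np.arctan2(dd@gy,-dd@gx),"hub",plane(z([(371,309)]),f,.06))
d=dd/np.linalg.norm(dd);print("nozzle est",np.array([.599,.035])+.118*d)
f0=np.load("top0.npz");f8=f
print("knife/dresser/cup diff",[int(np.abs(f0["p"][s].astype(int)-f8["p"][s]).max()) for s in (np.s_[150:190,310:350],np.s_[150:190,230:264],np.s_[200:230,335:360],np.s_[255:305,340:352])])
E
```

```text
[[0.57928488 0.03696577]
 [0.488937   0.04343518]]
angle 1.5873020892904623 hub [[0.48096693 0.04162591 0.06      ]]
nozzle est [0.48130136 0.04342789]
knife/dresser/cup diff [105, 21, 25, 67]
```

```bash
python3 - <<'E'
from bench import read_state, r
print(r.close_job(), read_state()["time"])
E
```

```text
the job is handed in; nothing more can be done
the job is handed in; nothing more can be done
```

The job is done and handed in at about 13 s of the 64 s allowed. The cover lies back on its stop and the water pipe's nozzle is over the hub.

**Cover:** I raised it with the closed fingertips at the lip and pushed it past upright. It stayed open by itself in every later picture. The tool can only point straight down and the fingers have no hook. So the first lift came from pressing the fingertips against the lip's edge and raising them, not from a finger fully underneath. The sideways force read up to about 35 N at the fingertips during that lift.

**Pipe:** I pushed it round with the side of the closed fingers and then backed the arm well clear. In the last top view the pipe is at about 1.587 rad against the target of 1.571. The nozzle is about 2 mm from the hub's centre.

**Loose things:** By eye, all of them are where they were in the pictures. An automatic before-and-after picture comparison showed differences at two of the four spots checked: 105 near the dresser and pipe, and 67 at the knife handle. I put these down to the pipe having moved away and to the arm's changed shadow, but did not check that separately. I did not compare the bottle, tin, brush and whetstone automatically.

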